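# Show the scorched loaf to the base-colour camera

### The job

Hang the loosening spatula by its ring on the free middle hook of the utensil rail, then lift the scorched dark loaf out of its tin and hold it up to the inspection camera: underside square to the lens, 150 mm from the glass and centred, the loaf's long side along the camera's level side-to-side axis. Finish while still holding it there, motionless and clear of the camera, and leave the good loaves, the tins and everything else on the counter where they are.

Things in the scene. Friction and masses are not known exactly. Their poses are not given: they have to be found in the camera images.
- spatula_grip (a point): Spatula lying flat: red handle 105 long, 22 wide, 18 mm thick, steel blade (36 wide, 4 thick) at one end, steel ring at the other; 240 mm overall, about 0.11 kg, balancing near here. Point on the handle's centre line, half-way up (9 mm above the counter), 35 mm from the handle's blade end: grip here across the 22 mm. x along the handle to the ring, y across, z up.
- spatula_eye (a point): Centre of the spatula's hanging ring, 89 mm from spatula_grip along +x and at the same height in the flat; hole 27 mm across, ring wire 6 mm thick, 39 mm over all, in the plane of the spatula. Same axes as spatula_grip.
- hook_seat (a point): Middle hook of the utensil rail, the only free one: axis of the 7 mm hook wire in its lowest bend, 265 mm above the counter. The straight tip rises 36 mm from here (plus 3.5 mm round end) along -0.644 x + 0.765 z of this frame, leaning towards the robot; behind the bend the wire climbs to the bar, which lies 45 mm back along +x and 25 mm higher. x points away from the robot's side, z up.
- utensil_rail: Fixed steel utensil rail: posts 300 mm apart, bar 290 mm up, three hooks 100 mm apart; a ladle and a skimmer (fixed) hang on the outer two. A ring let go on the middle hook swings down freely and hangs from the bend, its hole's centre about 10 mm below hook_seat. Origin on the counter midway between the posts; x points away from the robot's side, y along the bar.
- dark_loaf_mid (a point): Scorched, nearly black rigid loaf, 0.25 kg, in one of the tins. Point in its middle, half-way up: underside 46 mm below, top 46 mm above. Lower part 138 x 56 mm, fits the tin; from 50 mm above the underside a crust 150 long x 64 mm wide overhangs, sides flat from 50 to 75 mm, then rounded: grip it there across the 64 mm. x along the loaf, y across, z from underside to top.
- loaf_a_mid (a point): Good golden loaf of the same shape in another tin; this point is half-way up in its middle.
- loaf_b_mid (a point): The other good golden loaf, same shape; this point is half-way up in its middle.
- tin_set: Loose set of three open dark steel loaf tins held side by side by a steel strap, 1.6 kg, 156 x 269 mm. Each tin is 150 long, 66 wide, 43 mm high, walls and floor 2 mm; tins run along x, at y = -100, 0 and +100 mm. The loaf stands in its tin with 4 mm play all round. Origin: middle of the underside.
- camera_head: Inspection camera with 86 mm ring light on a fixed tilted bracket, looking obliquely up and back over the robot's side. Origin: centre of the lens glass, 135 mm above the counter. z is the viewing direction out of the lens (0.60 rad from vertical); y is level, the picture's side-to-side axis. Underside belongs at 150 mm along z (loaf's middle at 196 mm).
- salt_jar: Glass jar with white lid, 64 mm across, 105 high, bystander. Origin under its centre.
- mug: White mug 80 mm across, 88 high, bystander. Origin under its centre.
- flour_shaker: Aluminium shaker 70 mm across, 108 high, bystander. Origin under its centre.
- timer: White kitchen timer 30 x 75 x 62 mm high, bystander. Origin under its centre.
Things that resemble listed ones, but are neither listed nor needed, are in the scene too. Leave any pink or purple look-alike of the part that bears dark_loaf_mid alone.

How it is judged:
By the outcome, as a careful person would: the job done as asked, in the order asked, and still so for the second after the job is handed in, while the arm keeps its last pose, push and grip.
It also fails if it takes over 54 s, if anything falls off the work surface, if the arm or the gripper's body presses on something with over 40 N, if the wrist force passes 120 N, or if a joint passes its speed limit or range.

### The arm

A 6-joint arm with a two-finger parallel gripper is mounted at the origin on the work surface. World frame = base frame: x ahead of the robot, y to its left, z up, the work surface at z = 0. Lengths are in m, angles in degrees, forces in N, time in s.
With the tool pointing down it reaches from about 0.25 to 0.725 m from the base axis. Payload 9.7 kg.
Tool frame: the origin (TCP) lies midway between the tips of the shut fingers; the grasp point (between the pads) lies bot.hold_point_z behind it (bot.hold_point_z is the distance from the TCP to the grasp point, in m); z points along the fingers, y is the line along which they close (so a half turn about z gives the same grasp; the last joint's range is limited). The gripper opens to 85 mm and grips with 20 to 120 N. Pads are 22 mm wide; open, the fingers measure 114 mm over their backs; the gripper's body (76 mm by 85 mm) begins 54 mm behind the grasp point. The pads swing forward as they close: fully open they stand 13 mm farther back than shut.
Start: joints at [-74.771, 4.979, 10.078, 95.1, 0, 90], TCP at [0.144, -0.531, 0.231] pointing down, gripper open.
Joint ranges: [-179.16, 179.16], [-48.56, 103.87], [-65.8, 70.77], [-126.05, 130.52], [-82.76, 87.17], [-180, 180]. Speed limits (degrees/s): [127.2, 127.2, 147.25, 180, 180, 180].

### API

Orientations are given as [roll, pitch, yaw] about the fixed x, y, z axes, in that order (R = Rz(yaw) Ry(pitch) Rx(roll)).
In Python, from workcell import bot, camera, camera_model, ticket gives the robot as it stands.
- The arm moves only by the tool send_rows, never from a script. Its argument "targets" is text: rows parted by semicolons, each of 5 numbers parted by spaces: the shift along the tool's x, y, z in mm, then the turn about the tool's z in degrees, then the closure in counts, from 0 (fully open) to 255 (shut). A call has 1 to 20 rows; each row is the pose to reach, as a shift and turn from the pose commanded when the call began, along the tool's axes at that moment; what a row does not reach only later rows make up. A row lasts 1/8 s, in which the tool goes at most 62.5 mm and 10.7 degrees, less where a joint would pass 70% of its speed; a pose out of reach is approached as far as the arm can. A call with a gripper value outside its range is refused whole. The fingers move at their own pace and stop on an object; "newtons" is the grip in N (left out, the last holds). Time passes only in rows, so rows that repeat a pose let the fingers close. It gives the time, the measured TCP pose, the force, the opening and the grip force at its end, in the units of the state.
- bot.get_obs(): the state, without advancing time (a new reading comes with each control period).
- camera(name): name is "scene" or "top" or "wrist"; returns the picture (420x560x3 uint8, blue, green, red); there is no depth.
- camera_model(name): a dict with "K" (3x3 intrinsics, pixels), "pose" (4x4, takes a point from camera to world coordinates); the wrist camera has in their place "T_tool_cam" (4x4, takes a point from camera to tool coordinates, whose origin is the TCP and whose axes are the flange's). Camera axes: x right, y down, z forward; pixel columns grow to the right and rows downward; lengths in m; the calibration is good to about 2 mm. A picture is of the moment at which its call begins: read the wrist's pose just before it. camera_model takes no time and is no camera call.
- ticket.job_done(): hands the job in; it is judged then, once.
The state is a dict: "time": time; "q": joint angles; "qd": joint speeds; "joint_efforts": joint torques, N m; "ee_pos": TCP position; "tcp_rot": TCP orientation; "wrist_force": force on the tool from outside, world axes, zero at the start; "torque": the same for the moment, N m; "opening": finger opening in m; "grasp_force": force on a finger pad.
Only numpy, scipy, OpenCV 4.12 (cv2) and the standard library are available. Lean on these libraries where they do the work, as an engineer would, in place of code of your own. Each camera call takes 0.05 s, during which the arm holds its last target. There are 200 camera calls.

## Working session

There is one attempt and no reset: what is moved stays moved. The work goes in short steps, Python scripts to look and compute and a tool call to move; the robot and the scene stay as the last step left them, time stands still between calls to the robot, and variables do not carry over. Pictures are saved under pics/ and viewed, at most 10 in all, crops included, and the job is handed in when it is done.

Besides the shell and the picture viewer there is one more tool, called as name(argument=value, ...) on one line, values as JSON. send_rows: Moves the arm, as the interface text tells. Its arguments: {"type":"object","properties":{"targets":{"type":"string"},"newtons":{"type":"number"}},"required":["targets"]}

```bash
ls; mkdir -p pics
python3 - <<'E'
from workcell import bot,camera,camera_model
import cv2
print(bot.get_obs(), bot.hold_point_z)
for n in("scene","top"):
    cv2.imwrite(f"pics/{n}0.png",camera(n)); m=camera_model(n); print(m)
print(camera_model("wrist"))
E
```

```text
pics
{'time': 0.0, 'q': array([-7.47710540e+01,  5.00878549e+00,  1.00345156e+01,  9.50977013e+01,
       -6.10388645e-04,  8.99990943e+01]), 'qd': array([-0.07565183,  0.0641333 , -0.02815164, -0.01110758, -0.01191528,
        0.15696294]), 'joint_efforts': array([ 4.55549916e-04, -5.20381272e+01,  4.64812231e+01,  1.61210366e-02,
       -4.60632168e-05,  6.51257608e-06]), 'ee_pos': array([ 0.14441198, -0.53047662,  0.23060581]), 'tcp_rot': array([-1.79928029e+02,  6.09250537e-04,  1.52298524e+01]), 'wrist_force': array([-0.21925987, -0.25981651,  0.39187542]), 'torque': array([-0.0310738 ,  0.02954401, -0.04532708]), 'grasp_force': 0.0, 'opening': 0.0853919972525291} 0.0187
{'K': array([[404.36983364,   0.        , 274.99374046],
       [  0.        , 404.36983364, 211.31307763],
       [  0.        ,   0.        ,   1.        ]]), 'pose': array([[-0.5114654 ,  0.64064357, -0.57269447,  1.24131354],
       [ 0.85925853,  0.37445006, -0.3485139 ,  0.39022529],
       [-0.00882772, -0.67034541, -0.7419967 ,  1.11695399],
       [ 0.        ,  0.        ,  0.        ,  1.        ]])}

[... 231 characters left out ...]
      [-0.99988339,  0.00949288, -0.01196208, -0.01684789],
       [ 0.01039033, -0.15115221, -0.98845589,  1.25704647],
       [ 0.        ,  0.        ,  0.        ,  1.        ]])}
{'K': array([[318.58825254,   0.        , 276.38616405],
       [  0.        , 318.58825254, 207.08905566],
       [  0.        ,   0.        ,   1.        ]]), 'T_tool_cam': array([[-1.16976769e-04, -9.64739474e-01, -2.63206636e-01,
         6.59058078e-02],
       [ 9.99999971e-01, -1.68068952e-04,  1.71598966e-04,
         1.21777517e-04],
       [-2.09785159e-04, -2.63206608e-01,  9.64739466e-01,
        -1.42747420e-01],
       [ 0.00000000e+00,  0.00000000e+00,  0.00000000e+00,
         1.00000000e+00]])}
```

View pics/scene0.png

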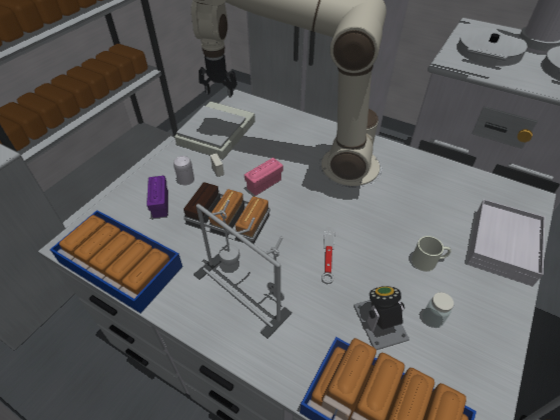

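View pics/top0.png

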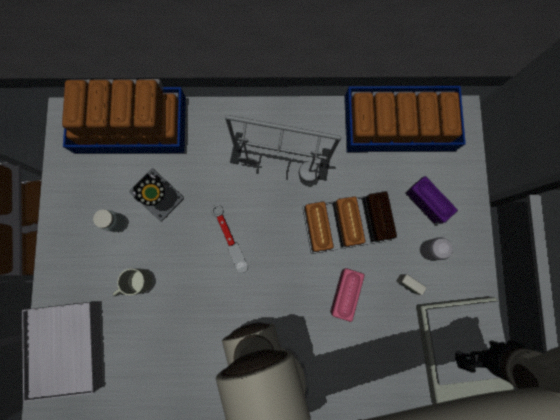

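Candidates in the top view:
- **Dark loaf:** the near-black one in a tin at (381,216). Look-alikes are purple (432,200), pink (348,294) and the golden loaves at (320,226), (350,221) and in the blue trays.
- **Spatula:** handle at (226,232), ring at (218,210). The other hanging tools are the ladle and skimmer on the rail at about (310,170) and (250,160).

Next is one montage of close crops.

```bash
cat > h.py <<'E'
import numpy as np, cv2
from workcell import bot,camera,camera_model
from scipy.spatial.transform import Rotation as R
def cam(n,obs=None):
    m=camera_model(n)
    if n=="wrist":
        o=obs; T=np.eye(4); T[:3,:3]=R.from_euler('xyz',o['tcp_rot'],degrees=True).as_matrix(); T[:3,3]=o['ee_pos']
        return m['K'],T@m['T_tool_cam']
    return m['K'],m['pose']
def ray(KP,uv):
    K,P=KP; d=P[:3,:3]@np.linalg.solve(K,[uv[0],uv[1],1.]); return P[:3,3],d/np.linalg.norm(d)
def onz(KP,uv,z):
    o,d=ray(KP,uv); return o+d*(z-o[2])/d[2]
def tri(a,ua,b,ub):
    o1,d1=ray(a,ua);o2,d2=ray(b,ub)
    s=np.linalg.lstsq(np.c_[d1,-d2],o2-o1,rcond=None)[0]
    p,q=o1+s[0]*d1,o2+s[1]*d2; return (p+q)/2,np.linalg.norm(p-q)
def proj(KP,p):
    K,P=KP; c=P[:3,:3].T@(np.asarray(p)-P[:3,3]); return (K@c/c[2])[:2]
E
python3 - <<'E'
from h import *
t=cv2.imread("pics/top0.png");s=cv2.imread("pics/scene0.png")
def c(i,x,y,w,h,f): return cv2.resize(i[y:y+h,x:x+w],None,fx=f,fy=f,interpolation=cv2.INTER_CUBIC)
a=c(t,215,105,133,100,3);b=c(s,185,195,133,100,3)
d=c(t,120,165,133,100,3);e=c(s,300,235,133,100,3)
m=np.vstack([np.hstack([a,b]),np.hstack([d,e])])
cv2.imwrite("pics/m1.png",np.clip(m*1.5,0,255).astype(np.uint8))
K=cam("top"); hsv=cv2.cvtColor(t,cv2.COLOR_BGR2HSV)
red=((hsv[...,0]<6)|(hsv[...,0]>175))&(hsv[...,1]>170)&(hsv[...,2]>90)
n,l,st,ce=cv2.connectedComponentsWithStats(red.astype(np.uint8))
for i in range(1,n):
    if st[i,4]>60:
        r=cv2.minAreaRect(np.argwhere(l==i)[:,::-1].astype(np.float32)); print(st[i],ce[i],r,onz(K,ce[i],.018))
for nm,uv,z in[("ring",(218,210),.009),("blade",(241,267),.004),("dark",(381,216),.09),("darkA",(376,194),.09),("darkB",(387,239),.09),("lens",(152,192),.135),("bar0",(228,118),.29),("bar1",(338,137),.29)]: print(nm,onz(K,uv,z))
E
```

```text
[218 216  16  29 148] [225.52027027 230.10135135] ((225.51724243164062, 230.2069091796875), (30.463092803955078, 5.514869689941406), 66.80140686035156) [0.48161433 0.12777059 0.018     ]
ring [0.54928631 0.15407087 0.009     ]
blade [0.36279302 0.0784676  0.004     ]
dark [ 0.51271152 -0.35900462  0.09      ]
darkA [ 0.58195247 -0.34709054  0.09      ]
darkB [ 0.44156776 -0.3736102   0.09      ]
lens [0.5850643  0.33340025 0.135     ]
bar0 [0.75041079 0.09188607 0.29      ]
bar1 [ 0.6957891  -0.19794136  0.29      ]
```

View pics/m1.png

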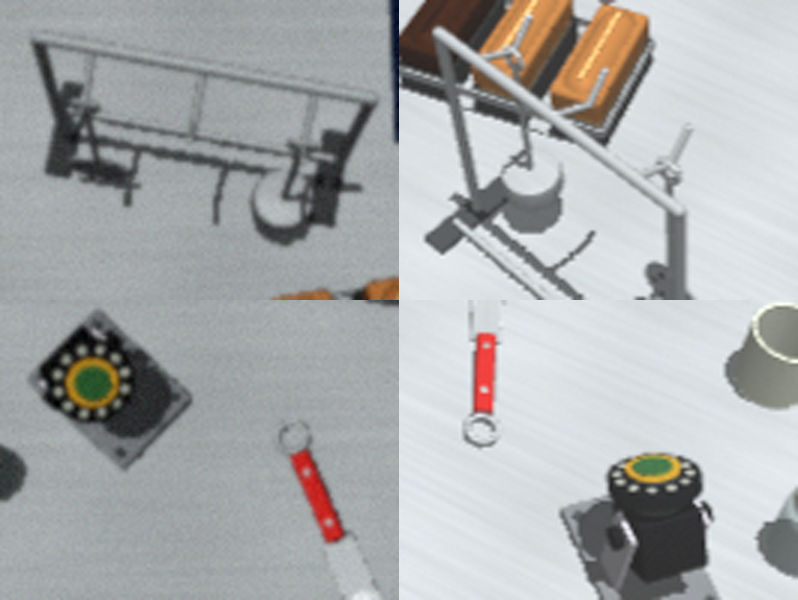

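Top montage: the crop at lower left shows the spatula, red handle at about (226,230) and ring at (218,210). The camera lens is at (151,192). The free middle hook runs from bar (283,130) to tip (279,151), seen in scene at (253,218). The loaf choice stands: the dark one at (381,216).

send_rows(targets="80 -90 0 -30 0; 80 -90 0 -30 0; 80 -90 0 -30 0")

```text
time: 0.48
ee_pos: [0.1992, -0.4202, 0.2317]
tcp_rot: [180.0, -0.0, 45.7]
wrist_force: [0.9, -0.3, -0.6]
opening: 0.0853
grasp_force: 0.0
```

Run:
```python
from h import *
o=bot.get_obs(); print(o['q'],o['ee_pos'],o['tcp_rot'],o['time'])
T,S=cam("top"),cam("scene")
print("tip",tri(T,(279.3,150.7),S,(253.5,218.3)))
print("bar mid attach",onz(T,(283,130),.29))
print(tri(T,(227.3,118.3),S,(185+285/3,195+208/3)),tri(T,(339.7,137.3),S,(185+38/3,195+33/3)))
print("lens",tri(T,(120+94/3,165+84/3),S,(300+255/3,235+167/3)))
print([x for x in dir(bot) if x[0]!='_'])
```

```text
[-6.46574419e+01 -6.60977205e+00 -1.32771497e+00  9.52643519e+01
  2.37644262e-02  6.96267897e+01] [ 0.19916186 -0.42024528  0.23171449] [ 1.79975129e+02 -1.61140518e-02  4.57157755e+01] 0.475
tip (array([ 0.65698582, -0.03885426,  0.29166624]), np.float64(0.008627337097021135))
bar mid attach [ 0.71612938 -0.05326951  0.29      ]
(array([0.748517  , 0.09781756, 0.28800357]), np.float64(0.008579003943148983)) (array([ 0.69408792, -0.2000376 ,  0.28767893]), np.float64(0.006186944737891729))
lens (array([0.58211898, 0.34052572, 0.12910667]), np.float64(0.007039137710292278))
['PlanningError', 'get_obs', 'hold_point_z']
```

send_rows(targets="285 -96 30 -78 0; 285 -96 30 -78 0; 285 -96 30 -78 0; 285 -96 30 -78 0; 285 -96 30 -78 0; 571 -192 100 -156 0; 571 -192 100 -156 0; 571 -192 100 -156 0; 571 -192 100 -156 0; 571 -192 100 -156 0; 571 -192 100 -156 0; 571 -192 100 -156 0; 571 -192 100 -156 0; 571 -192 100 -156 0; 571 -192 100 -156 0; 571 -192 100 -156 0")

```text
time: 2.48
ee_pos: [0.4637, 0.1177, 0.131]
tcp_rot: [180.0, -0.0, -158.8]
wrist_force: [-0.1, -0.0, 0.3]
opening: 0.0853
grasp_force: 0.0
```

Run:
```python
from h import *
o=bot.get_obs(); print(o['q'],o['ee_pos'],o['tcp_rot'],o['time'])
i=camera("wrist");cv2.imwrite("pics/w1.png",i); K=cam("wrist",o)
hsv=cv2.cvtColor(i,cv2.COLOR_BGR2HSV)
red=((hsv[...,0]<6)|(hsv[...,0]>175))&(hsv[...,1]>150)&(hsv[...,2]>60)
red=cv2.morphologyEx(red.astype(np.uint8),cv2.MORPH_CLOSE,np.ones((9,9)))
n,l,st,ce=cv2.connectedComponentsWithStats(red)
k=1+np.argmax(st[1:,4]); r=cv2.minAreaRect(np.argwhere(l==k)[:,::-1].astype(np.float32)); print(st[k],ce[k],r)
b=cv2.boxPoints(r); w=[onz(K,p,.016) for p in b]
print(np.round(w,4))
w=np.array(w);L=[np.linalg.norm(w[j]-w[(j+1)%4]) for j in range(4)];print(L)
j=0 if L[0]<L[1] else 1
e1=(w[j]+w[(j+1)%4])/2;e2=(w[(j+2)%4]+w[(j+3)%4])/2
if e1[0]>e2[0]: e1,e2=e2,e1
d=(e2-e1)/np.linalg.norm(e2-e1);print("yaw",np.degrees(np.arctan2(d[1],d[0])),"grip",e1+.035*d,"mid",(e1+e2)/2)
```

```text
[ 1.42443012e+01 -5.61678990e+00 -1.15567668e+01  8.40923398e+01
 -1.22846153e-03 -6.94106870e+00] [0.46368467 0.11770551 0.13100042] [ 1.79997314e+02 -3.22283810e-02 -1.58814629e+02] 2.475
[ 270  164   28  117 2767] [284.01011926 221.00505963] ((284.48870849609375, 221.762451171875), (116.2967758178711, 24.876569747924805), 87.27368927001953)
[[0.4352 0.1004 0.016 ]
 [0.427  0.1188 0.016 ]
 [0.5213 0.1622 0.016 ]
 [0.5304 0.142  0.016 ]]
[np.float64(0.020107989358052476), np.float64(0.10381935606956602), np.float64(0.022225926607931865), np.float64(0.10392239174723908)]
yaw 24.15708826398478 grip [0.46303683 0.12390592 0.016     ] mid [0.47848671 0.13083547 0.016     ]
```

View pics/w1.png

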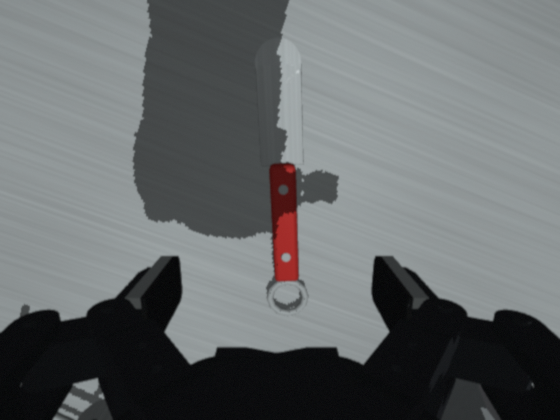

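The wrist view shows the spatula handle from (284,164) at the blade end to (287,280). The ring is at (287,294) and the fingers straddle it.

send_rows(targets="-2 6 60 -2 0; -2 6 110 -2 0; -2 6 126 -2 0; -2 6 126 -2 0; -2 6 126 -2 0; -2 6 126 -2 150; -2 6 126 -2 255; -2 6 126 -2 255; -2 6 126 -2 255; -2 6 126 -2 255; -2 6 126 -2 255; -2 6 126 -2 255", newtons=60)

```text
time: 4.03
ee_pos: [0.4638, 0.1241, 0.0058]
tcp_rot: [-180.0, 0.0, -156.8]
wrist_force: [-1.0, -0.1, 5.4]
opening: 0.0204
grasp_force: 59.6
```

send_rows(targets="0 0 -50 0 255; 0 0 -100 0 255; 0 0 -150 0 255; 0 0 -200 0 255; 0 0 -260 8 255; 0 0 -321 16 255; -10 -50 -321 25 255; -20 -100 -321 34 255; -36 -150 -321 34 255; -36 -176 -321 34 255; -36 -176 -321 34 255; -36 -176 -321 34 255")

```text
time: 5.52
ee_pos: [0.5658, -0.0231, 0.3261]
tcp_rot: [180.0, -0.0, 169.2]
wrist_force: [-0.6, 0.5, -1.1]
opening: 0.02
grasp_force: 59.0
```

Run:
```python
from h import *
o=bot.get_obs(); print(o['q'],o['ee_pos'],o['tcp_rot'],o['time'])
i=camera("wrist");s=camera("scene");t=camera("top")
for n,x in(("w2",i),("s2",s),("t2",t)): cv2.imwrite(f"pics/{n}.png",x)
def c(i,x,y,w,h,f): return cv2.resize(i[y:y+h,x:x+w],None,fx=f,fy=f,interpolation=cv2.INTER_CUBIC)
m=np.hstack([c(s,180,170,100,100,4),c(t,235,115,100,100,4)])
m=np.vstack([m,np.hstack([c(i,210,190,133,66,3)[:198,:399],np.zeros((198,401,3),np.uint8)])])
cv2.imwrite("pics/m2.png",np.clip(m*1.4,0,255).astype(np.uint8))
tx=np.array([.983,-.182,0])
tip=np.array([.653,-.0395,.295]);seat=np.array([.678,-.044,.265])
yaw=np.radians(o['tcp_rot'][2]);ring=o['ee_pos']-.089*np.array([np.cos(yaw),np.sin(yaw),0])+[0,0,.003]
for nm,p in(("tip",tip),("seat",seat),("ring",ring)):
    print(nm,p,"scene",proj(cam("scene"),p),"top",proj(cam("top"),p),"wrist",proj(cam("wrist",o),p))
```

```text
[-2.34239924e+00  1.09381667e+01  2.75520459e+01  1.06646990e+02
  1.25317354e-02  8.43392826e+00] [ 0.56581516 -0.02308249  0.32609643] [ 1.79992460e+02 -3.45910017e-02  1.69223671e+02] 5.525
tip [ 0.653  -0.0395  0.295 ] scene [252.46745779 216.1744476 ] top [278.12036567 152.54638222] wrist [277.2832574  366.76041427]
seat [ 0.678 -0.044  0.265] scene [246.66976137 228.7239453 ] top [279.45909908 146.97352142] wrist [277.49909553 365.22167218]
ring [ 0.65324561 -0.03972331  0.32909643] scene [251.70064796 207.68938045] top [278.47332883 148.29927093] wrist [277.11801942 413.2839898 ]
```

View pics/m2.png

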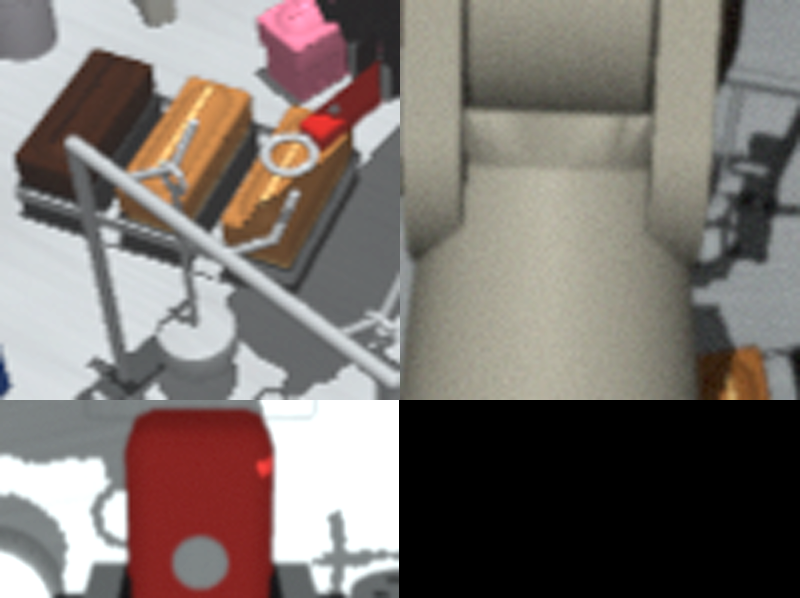

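View pics/w2.png

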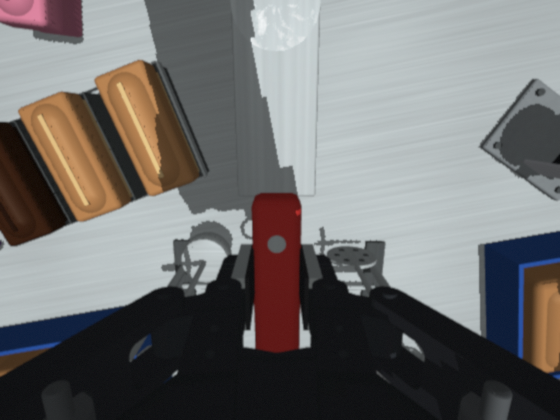

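The scene crop shows the ring centred at (252.5,208.5), directly over the hook tip at (253,219) with the bend at (249,230). The wrist view shows the spatula squarely in the grip. Next I lower the ring over the tip.

send_rows(targets="-4 1 10 0 255; -4 1 20 0 255; -5 1 28 0 255; -7 1 36 0 255; -10 1 42 0 255; -12 1 46 0 255; -12 1 46 0 255; -12 1 46 0 255")

```text
time: 6.68
ee_pos: [0.5781, -0.0247, 0.2806]
tcp_rot: [180.0, 0.0, 169.2]
wrist_force: [-0.4, 0.7, -0.4]
opening: 0.0202
grasp_force: 59.0
```

Run:
```python
from h import *
o=bot.get_obs(); print(o['ee_pos'],o['tcp_rot'],o['time'],o['wrist_force'],o['torque'])
s=camera("scene")
def c(i,x,y,w,h,f): return cv2.resize(i[y:y+h,x:x+w],None,fx=f,fy=f,interpolation=cv2.INTER_CUBIC)
cv2.imwrite("pics/m3.png",np.clip(c(s,220,185,67,67,9)*1.4,0,255).astype(np.uint8)[:600,:603])
```

```text
[ 0.57807347 -0.02473082  0.2805604 ] [1.79996800e+02 2.01158025e-02 1.69226666e+02] 6.675 [-0.36151457  0.72748641 -0.43150802] [ 0.03133931  0.01766075 -0.02915171]
```

View pics/m3.png

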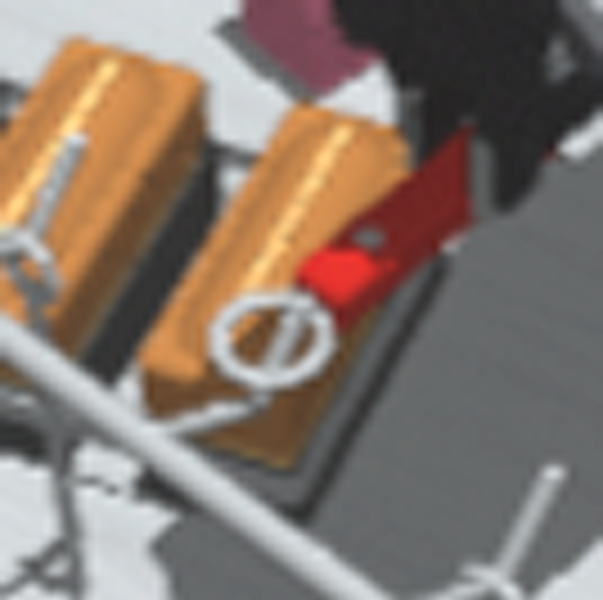

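The hook tip rises through the ring's hole, and the ring's near edge crosses in front of the wire at (270,375) in the crop, so it is threaded. I follow the wire down a little and release.

send_rows(targets="-4 0 5 0 255; -8 0 10 0 255; -8 0 10 0 255; -8 0 10 0 255; -8 0 10 0 0; -8 0 10 0 0; -8 0 10 0 0; -8 0 10 0 0; -8 0 10 0 0; -8 0 10 0 0; -8 0 10 0 0; -8 0 10 0 0")

```text
time: 8.22
ee_pos: [0.5859, -0.0262, 0.2703]
tcp_rot: [180.0, 0.0, 169.2]
wrist_force: [-0.4, -0.3, -0.1]
opening: 0.0854
grasp_force: 0.0
```

Run:
```python
from h import *
o=bot.get_obs(); print(o['ee_pos'],o['tcp_rot'],o['time'],o['wrist_force'])
s=camera("scene");w=camera("wrist")
def c(i,x,y,w,h,f): return cv2.resize(i[y:y+h,x:x+w],None,fx=f,fy=f,interpolation=cv2.INTER_CUBIC)
m=np.hstack([c(s,200,170,100,133,4)[:,:400],cv2.resize(w,(400,532))])
cv2.imwrite("pics/m4.png",np.clip(m*1.4,0,255).astype(np.uint8))
```

```text
[ 0.58589551 -0.02619798  0.27028416] [1.79998549e+02 3.93605706e-04 1.69230348e+02] 8.225 [-0.36545396 -0.34931361 -0.09314014]
```

View pics/m4.png

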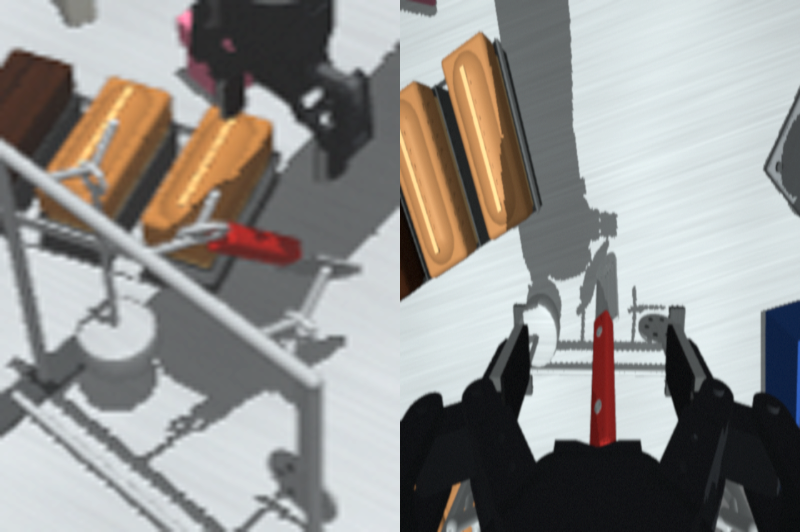

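Scene shows the spatula's ring on the hook with its red handle dropping away mid-swing, free of the gripper. The wrist view shows the handle hanging below. Now to the dark loaf.

send_rows(targets="15 0 -15 0 0; 30 0 -40 0 0; 30 -60 -40 0 0; 30 -120 -40 0 0; 25 -180 -40 -10 0; 20 -240 -30 -21 0; 10 -300 0 -21 0; 9 -341 20 -21 0; 9 -341 20 -21 0; 9 -341 20 -21 0; 9 -341 20 -21 0")

```text
time: 9.7
ee_pos: [0.5137, -0.3585, 0.252]
tcp_rot: [-179.9, 0.1, -169.7]
wrist_force: [-0.5, 0.5, 0.1]
opening: 0.0857
grasp_force: 0.0
```

Run:
```python
from h import *
o=bot.get_obs(); print(o['q'],o['ee_pos'],o['tcp_rot'],o['time'])
i=camera("wrist");cv2.imwrite("pics/w5.png",i);KP=cam("wrist",o)
h=cv2.cvtColor(i,cv2.COLOR_BGR2HSV)
p=proj(KP,[.513,-.359,.092]);print("pred",p)
brown=((h[...,0]<16)&(h[...,1]>90)&(h[...,2]>12)&(h[...,2]<95)).astype(np.uint8)
brown=cv2.morphologyEx(cv2.morphologyEx(brown,cv2.MORPH_OPEN,np.ones((3,3))),cv2.MORPH_CLOSE,np.ones((7,7)))
n,l,st,ce=cv2.connectedComponentsWithStats(brown)
for k in range(1,n):
    if st[k,4]>800:
        r=cv2.minAreaRect(np.argwhere(l==k)[:,::-1].astype(np.float32)); w=np.array([onz(KP,q,.075) for q in cv2.boxPoints(r)])
        print(st[k],r,np.round(w,3).tolist(),w.mean(0))
v=i.copy();v=np.clip(v*1.4,0,255).astype(np.uint8);v[cv2.Canny(brown*255,50,100)>0]=(0,255,0);cv2.imwrite("pics/w5m.png",v)
```

```text
[-3.49110802e+01  1.64745194e+01  2.56608802e+01  9.90656084e+01
  7.32163081e-03 -4.52149524e+01] [ 0.51371373 -0.35847497  0.25201559] [-1.79919453e+02  9.02603938e-02 -1.69696057e+02] 9.7
pred [276.47382216 190.7742188 ]
[ 241  112   64  144 8553] ((271.0442199707031, 183.6439208984375), (63.24397277832031, 142.15017700195312), 1.3639274835586548) [[0.593, -0.387, 0.075], [0.446, -0.406, 0.075], [0.437, -0.346, 0.075], [0.583, -0.319, 0.075]] [ 0.5147124  -0.36445006  0.075     ]
[ 418  117   32  137 1517] ((432.5690612792969, 184.29364013671875), (12.208158493041992, 138.08245849609375), 9.05788803100586) [[0.556, -0.198, 0.075], [0.416, -0.219, 0.075], [0.415, -0.207, 0.075], [0.556, -0.185, 0.075]] [ 0.48554671 -0.20239668  0.075     ]
```

View pics/w5m.png

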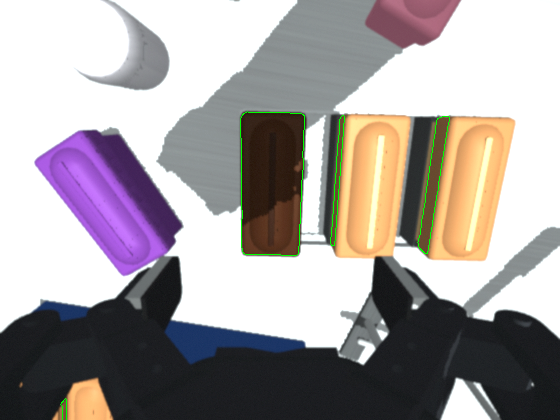

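The dark loaf spans (241,112) to (303,255) in the wrist view. It is the near-black one in its tin, with purple at (110,200) left alone.

Run:
```python
from h import *
o=bot.get_obs();KP=cam("wrist",o)
for z in(.06,.077):
    a=onz(KP,(273,112),z);b=onz(KP,(270.5,256),z);print(a,b,(a+b)/2,np.linalg.norm(a-b),np.degrees(np.arctan2(*(b-a)[[1,0]]))%180)
    for u in((241,184),(302.5,184)):print(onz(KP,u,z))
```

```text
[ 0.44079285 -0.37572002  0.06      ] [ 0.59564737 -0.35089538  0.06      ] [ 0.51822011 -0.3633077   0.06      ] 0.15683171570014878 9.10756122883043
[ 0.51941283 -0.39635115  0.06      ]
[ 0.5076508  -0.33177749  0.06      ]
[ 0.44114715 -0.3754528   0.077     ] [ 0.58813092 -0.35188992  0.077     ] [ 0.51463903 -0.36367136  0.077     ] 0.1488604637830195 9.107561228830429
[ 0.51577113 -0.39503533  0.077     ]
[ 0.50460693 -0.33374374  0.077     ]
```

send_rows(targets="0 -5 60 1 0; 0 -5 110 1 0; 0 -5 150 1 0; 0 -5 185 1 0; 0 -5 205 1 0; 0 -5 211 1 0; 0 -5 211 1 0; 0 -5 211 1 0; 0 -5 211 1 40; 0 -5 211 1 60; 0 -5 211 1 255; 0 -5 211 1 255; 0 -5 211 1 255; 0 -5 211 1 255; 0 -5 211 1 255", newtons=60)

```text
time: 11.62
ee_pos: [0.5145, -0.3646, 0.04]
tcp_rot: [-180.0, 0.0, -170.8]
wrist_force: [-0.2, 1.1, 5.7]
opening: 0.0632
grasp_force: 67.3
```

send_rows(targets="0 0 -10 0 255; 0 0 -30 0 255; 0 0 -60 0 255; 0 0 -120 0 255; 0 0 -180 0 255; 0 0 -240 0 255; 0 0 -310 0 255; 0 0 -310 0 255; 0 0 -310 0 255")

```text
time: 12.75
ee_pos: [0.5144, -0.3646, 0.3494]
tcp_rot: [-180.0, 0.0, -170.8]
wrist_force: [0.4, -0.5, -4.1]
opening: 0.0636
grasp_force: 67.5
```

Run:
```python
from h import *
o=bot.get_obs(); print(o['q'],o['ee_pos'],o['tcp_rot'],o['time'],o['opening'],o['wrist_force'])
for n in("scene","top"):
    i=cv2.imread(f"pics/{n}0.png"); h=cv2.cvtColor(i,cv2.COLOR_BGR2HSV); KP=cam(n)
    x0,y0,x1,y1=(368,280,406,306) if n=="scene" else (130,172,174,212)
    m=np.zeros(h.shape[:2],bool); m[y0:y1,x0:x1]=True
    col=m&(h[...,0]>18)&(h[...,0]<90)&(h[...,1]>90)&(h[...,2]>40)
    pts=np.argwhere(col)[:,::-1].astype(np.float32)
    hull=cv2.convexHull(pts); e=cv2.fitEllipse(hull); print(n,len(pts),e)
    P=KP[1]; c=np.array([.583,.335,.135])
    q=P[:3,:3].T@(c-P[:3,3]); print("depth",q[2],"lens on z=.135",onz(KP,e[0],.135))
    # search heading by ellipse minor-axis: project 25mm circle for headings and compare axis ratio/angle
    for az in range(190,260,10):
        a=np.radians(az);z=np.array([np.sin(.6)*np.cos(a),np.sin(.6)*np.sin(a),np.cos(.6)])
        v=(P[:3,3]-c);v/=np.linalg.norm(v); zc=P[:3,:3].T@z
        print(az,"ratio %.3f minor-dir %.0f"%(v@z,np.degrees(np.arctan2(zc[1],zc[0]))%180),end="; ")
    print()
```

```text
[-3.53307430e+01  2.31221312e+01  4.56789063e+01  1.12519660e+02
 -5.03983561e-03 -4.45550088e+01] [ 0.51437446 -0.36464266  0.34940277] [-1.79970369e+02  2.29113495e-02 -1.70775730e+02] 12.75 0.06357782146899892 [ 0.44942124 -0.49254871 -4.05939435]
scene 148 ((384.44659423828125, 290.8251647949219), (9.708955764770508, 19.544021606445312), 89.44852447509766)
depth 1.1248659217595967 lens on z=.135 [0.58552028 0.34281399 0.135     ]
190 ratio 0.371 minor-dir 102; 200 ratio 0.381 minor-dir 96; 210 ratio 0.400 minor-dir 90; 220 ratio 0.427 minor-dir 84; 230 ratio 0.463 minor-dir 78; 240 ratio 0.505 minor-dir 73; 250 ratio 0.553 minor-dir 67; 
top 263 ((150.29254150390625, 192.2444305419922), (17.462692260742188, 18.938383102416992), 82.52544403076172)
depth 1.1403604214629095 lens on z=.135 [0.58436833 0.33843313 0.135     ]
190 ratio 0.910 minor-dir 75; 200 ratio 0.933 minor-dir 62; 210 ratio 0.951 minor-dir 50; 220 ratio 0.963 minor-dir 39; 230 ratio 0.970 minor-dir 27; 240 ratio 0.971 minor-dir 17; 250 ratio 0.966 minor-dir 6;
```

send_rows(targets="-39 576 0 -124 255; -39 576 0 -124 255; -39 576 0 -124 255; -39 576 0 -124 255; -39 576 0 -124 255; -39 576 0 -124 255; -39 576 0 -124 255; -39 576 0 -124 255; -39 576 0 -124 255; -39 576 0 -124 255; -39 576 0 -124 255; -39 576 0 -124 255; -39 576 0 -124 255; -39 576 0 -124 255; -39 576 0 -124 255; -39 576 0 -124 255")

```text
time: 14.75
ee_pos: [0.4603, 0.2103, 0.3492]
tcp_rot: [180.0, 0.0, -46.8]
wrist_force: [-0.8, -0.1, -2.9]
opening: 0.0629
grasp_force: 67.6
```

Run:
```python
from h import *
o=bot.get_obs(); print(o['q'],o['ee_pos'],o['tcp_rot'],o['time'],o['opening'])
i=camera("wrist");cv2.imwrite("pics/w6.png",i);KP=cam("wrist",o)
print(proj(KP,[.585,.34,.135]),proj(KP,[.585,.34,0]))
s=camera("scene");cv2.imwrite("pics/s6.png",s)
def c(i,x,y,w,h,f): return cv2.resize(i[y:y+h,x:x+w],None,fx=f,fy=f,interpolation=cv2.INTER_CUBIC)
u,v=proj(KP,[.585,.34,.1]).astype(int); u=int(np.clip(u-80,0,400));v=int(np.clip(v-100,0,220)); print("crop",u,v)
a=c(i,u,v,160,200,3)[:600,:480]; b=c(s,180,170,107,200,3)[:600,:320]
cv2.imwrite("pics/m6.png",np.clip(np.hstack([a,b])*1.3,0,255).astype(np.uint8))
```

```text
[ 2.45503325e+01  3.50851825e+00  2.20481580e+01  1.08543339e+02
 -1.45582643e-04 -1.08631404e+02] [0.46032809 0.21027136 0.34919716] [ 1.79996448e+02  1.04379912e-03 -4.68182633e+01] 14.75 0.06291877745272755
[118.56568771 188.85922437] [160.0890228  170.80360178]
crop 51 83
```

View pics/m6.png

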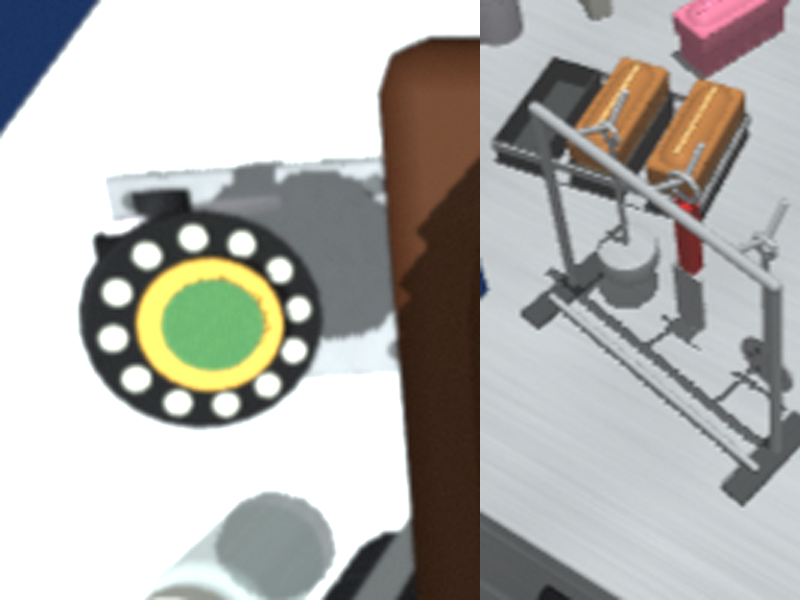

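Wrist crop: the lens is at wrist px (122,191), ringed by 12 dots, with the plate edge from (87,143) to (179,136). Scene crop: the spatula hangs vertically on the middle hook and the dark loaf's tin is empty.

Run:
```python
from h import *
from scipy.optimize import least_squares
o=bot.get_obs();KP=cam("wrist",o);i=cv2.imread("pics/w6.png")
f=lambda p:(51+(p[0]+.5)/3-.5,83+(p[1]+.5)/3-.5)
a,b=[onz(KP,f(p),.004) for p in((108,180),(380,158))];print("edge az",np.degrees(np.arctan2(*(b-a)[[1,0]])))
a,b=[onz(KP,f(p),.004) for p in((310,374),(395,371))];print("edge2 az",np.degrees(np.arctan2(*(b-a)[[1,0]])))
D=[(193,238),(241,243),(279,270),(298,309),(293,350),(267,386),(226,404),(178,402),(136,379),(113,340),(117,292),(147,256)]
D=[f(p) for p in D]; G=f((213,323))
def cast(az,zc,tilt=.6):
    z=np.array([np.sin(tilt)*np.cos(az),np.sin(tilt)*np.sin(az),np.cos(tilt)]);c=onz(KP,G,zc)
    P=[]
    for u in D:
        oo,d=ray(KP,u);P.append(oo+d*((c-oo)@z)/(d@z))
    return np.array(P),c,z
def res(x):
    P,c,z=cast(x[0],.135);e1=np.array([-z[1],z[0],0]);e1/=np.linalg.norm(e1);e2=np.cross(z,e1)
    return 1e3*(np.hypot((P-c)@e1-x[1],(P-c)@e2-x[2])-x[3])
for s in(3.3,3.9,4.4):
    r=least_squares(res,[s,0,0,.036]);print(np.degrees(r.x[0]),r.x[1:],r.cost)
print("lens",onz(KP,G,.135))
```

```text
edge az -132.31957311102593
edge2 az -134.72678478298786
225.4663009560887 [0.00016499 0.0010773  0.03245107] 0.1345626147544832
225.46630403402176 [0.00016499 0.0010773  0.03245107] 0.13456261475452358
225.46630221284173 [0.00016499 0.0010773  0.03245107] 0.13456261475449072
lens [0.58138195 0.33911497 0.135     ]
```

send_rows(targets="-187 -20 0 -3 255; -187 -20 0 -3 255; -187 -20 0 -3 255; -187 -20 0 -3 255; -190 -80 0 -3 255; -194 -140 0 -3 255; -197 -200 0 -3 255; -200 -260 0 -3 255; -202 -320 0 -3 255; -205 -380 0 -3 255")

```text
time: 16.1
ee_pos: [0.4733, 0.4902, 0.3651]
tcp_rot: [179.8, -0.0, -43.8]
wrist_force: [1.4, 0.7, -2.3]
opening: 0.0636
grasp_force: 83.7
```

Run:
```python
from h import *
o=bot.get_obs(); print(o['q'],o['ee_pos'],np.hypot(*o['ee_pos'][:2]),o['tcp_rot'],o['time'],o['opening'])
```

```text
[ 4.60122953e+01  3.86559490e+01  7.07645171e+01  1.22280480e+02
 -1.58904897e-02 -9.01506427e+01] [0.47327922 0.49019169 0.36509614] 0.681381771583524 [ 1.79828047e+02 -1.54383707e-02 -4.38370150e+01] 16.1 0.06357502013242437
```

send_rows(targets="0 -100 0 0 255; 0 -200 0 0 255; 0 -300 0 0 255; 0 -400 0 0 255; 0 -400 0 0 255; 0 -400 0 0 255")

```text
time: 16.85
ee_pos: [0.5544, 0.5769, 0.2492]
tcp_rot: [-176.6, -0.0, -43.8]
wrist_force: [0.6, 0.3, -3.2]
opening: 0.0635
grasp_force: 83.7
```

Run:
```python
from h import *
o=bot.get_obs(); print(o['q'],o['ee_pos'],np.hypot(*o['ee_pos'][:2]),o['tcp_rot'],o['time'],o['opening'])
```

```text
[ 4.61391943e+01  4.77721957e+01  7.07076270e+01  1.09547479e+02
 -2.00443386e-03 -9.00861666e+01] [0.55444733 0.57693104 0.24921021] 0.8001632704145881 [-1.76612055e+02 -7.09307089e-03 -4.37749081e+01] 16.85 0.06346073355519383
```

send_rows(targets="0 -200 -100 0 255; 0 -400 -150 0 255; 0 -400 -150 0 255; 0 -400 -150 0 255; 0 -400 -150 0 255; 0 -400 -150 0 255")

```text
time: 17.6
ee_pos: [0.5837, 0.608, 0.2291]
tcp_rot: [-172.9, -0.0, -43.8]
wrist_force: [0.4, 0.0, -2.1]
opening: 0.0633
grasp_force: 83.6
```

Run:
```python
from h import *
o=bot.get_obs(); print(o['q'],o['ee_pos'],np.hypot(*o['ee_pos'][:2]),o['tcp_rot'],o['time'],o['opening'])
```

```text
[ 4.61660536e+01  4.94314063e+01  7.07066735e+01  1.04131258e+02
 -5.90272250e-05 -9.00619221e+01] [0.58373539 0.60799173 0.22913393] 0.8428528647719491 [-1.72855995e+02 -7.75943110e-03 -4.37725123e+01] 17.6 0.06329918659635601
```

send_rows(targets="0 -500 -500 0 255; 0 -500 -500 0 255; 0 -500 -500 0 255; 0 -500 -500 0 255; 0 -500 -500 0 255; 0 -500 -500 0 255; 0 -500 -500 0 255; 0 -500 -500 0 255")

```text
time: 18.6
ee_pos: [0.5584, 0.582, 0.3223]
tcp_rot: [-169.2, -0.0, -43.8]
wrist_force: [0.1, 0.1, -3.2]
opening: 0.0636
grasp_force: 83.5
```

Run:
```python
from h import *
o=bot.get_obs(); print(o['q'],o['ee_pos'],np.hypot(*o['ee_pos'][:2]),o['tcp_rot'],o['time'],o['opening'])
```

```text
[ 4.61841577e+01  4.27187932e+01  7.07046886e+01  1.07197247e+02
 -2.59401572e-03 -9.00454664e+01] [0.55841726 0.58197128 0.32225997] 0.8065484543218717 [-1.69211357e+02 -1.10588675e-02 -4.37716651e+01] 18.6 0.06355471744631662
```

send_rows(targets="0 -900 -100 0 255; 0 -900 -100 0 255; 0 -900 -100 0 255; 0 -900 -100 0 255; 0 -900 -100 0 255")

```text
time: 19.23
ee_pos: [0.6104, 0.6365, 0.263]
tcp_rot: [-165.5, -0.0, -43.8]
wrist_force: [0.2, -1.0, -2.3]
opening: 0.0632
grasp_force: 83.5
```

send_rows(targets="0 -600 -500 0 255; 0 -600 -500 0 255; 0 -600 -500 0 255; 0 -600 -500 0 255; 0 -600 -500 0 255")

```text
time: 19.85
ee_pos: [0.5927, 0.6181, 0.3442]
tcp_rot: [-161.5, -0.0, -43.8]
wrist_force: [-0.5, 0.0, -3.2]
opening: 0.0631
grasp_force: 83.5
```

send_rows(targets="0 -900 -200 0 255; 0 -900 -200 0 255; 0 -900 -200 0 255; 0 -900 -200 0 255; 0 -900 -200 0 255")

```text
time: 20.48
ee_pos: [0.6245, 0.6514, 0.3301]
tcp_rot: [-157.7, -0.0, -43.8]
wrist_force: [0.3, 0.0, -2.8]
opening: 0.0632
grasp_force: 83.6
```

send_rows(targets="0 -900 -400 0 255; 0 -900 -400 0 255; 0 -900 -400 0 255; 0 -900 -400 0 255")

```text
time: 20.98
ee_pos: [0.6276, 0.6547, 0.3724]
tcp_rot: [-153.6, -0.0, -43.8]
wrist_force: [0.3, -0.4, -2.6]
opening: 0.0635
grasp_force: 83.5
```

send_rows(targets="0 -900 -400 0 255; 0 -900 -400 0 255; 0 -900 -400 0 255; 0 -900 -400 0 255")

```text
time: 21.48
ee_pos: [0.6272, 0.6544, 0.4168]
tcp_rot: [-149.6, -0.0, -43.8]
wrist_force: [0.6, 0.4, -2.4]
opening: 0.0635
grasp_force: 83.5
```

send_rows(targets="0 -900 -400 0 255; 0 -900 -400 0 255; 0 -900 -400 0 255; 0 -900 -400 0 255")

```text
time: 21.98
ee_pos: [0.6228, 0.65, 0.466]
tcp_rot: [-145.6, -0.0, -43.8]
wrist_force: [0.0, -0.1, -1.9]
opening: 0.0634
grasp_force: 83.5
```

```bash
cat > tgt.py <<'E'
from h import *
o=bot.get_obs(); print(o['q'],o['ee_pos'],o['tcp_rot'],o['time'],o['opening'])
Rm=R.from_euler('xyz',o['tcp_rot'],degrees=True).as_matrix()
az=np.radians(226);z=np.array([np.sin(.6)*np.cos(az),np.sin(.6)*np.sin(az),np.cos(.6)])
print("tilt err deg",np.degrees(np.arccos(-Rm[:,2]@z)),"x level",Rm[:,0])
lens=np.array([.583,.340,.135]); mid=o['ee_pos']-.008*Rm[:,2]
print("to go tool mm",1e3*Rm.T@(lens+.196*z-mid),"world",lens+.196*z-mid)
E
python3 tgt.py
```

```text
[ 4.62278227e+01  3.64178668e+01  7.07114778e+01  8.98881966e+01
 -1.59666662e-02 -9.00091318e+01] [0.62284152 0.65000999 0.46599377] [-1.45594587e+02 -1.83333618e-02 -4.37736648e+01] 21.975 0.06343102731510834
tilt err deg 0.11613665291441207 x level [ 7.22078248e-01 -6.91811319e-01  3.19977521e-04]
to go tool mm [185.20839539 394.39545401 -56.92120763] world [-0.11359055 -0.38635668 -0.17582847]
```

send_rows(targets="30 60 -60 0 255; 60 120 -100 0 255; 85 180 -137 0 255; 110 240 -137 0 255; 135 295 -137 0 255; 160 345 -137 0 255; 185 394 -137 0 255; 185 394 -137 0 255; 185 394 -137 0 255; 185 394 -137 0 255; 185 394 -137 0 255; 185 394 -137 0 255")

```text
time: 23.48
ee_pos: [0.4785, 0.2327, 0.3563]
tcp_rot: [-145.6, -0.0, -43.7]
wrist_force: [0.8, -0.1, -2.7]
opening: 0.063
grasp_force: 83.5
```

```bash
python3 tgt.py
```

```text
[  17.57687277  -25.1979717    -9.51030427   74.69272888   15.74201302
 -114.35269591] [0.47849812 0.23268505 0.35632116] [-1.45594723e+02 -2.70183288e-02 -4.36883812e+01] 23.475 0.06296551455413851
tilt err deg 0.1562283119687736 x level [ 7.23107152e-01 -6.90735712e-01  4.71558779e-04]
to go tool mm [ 0.80980072  1.37919074 79.23889262] world [ 0.03074871  0.03097221 -0.06615587]
```

send_rows(targets="3 1 30 0 255; 3 1 55 0 255; 3 1 70 0 255; 3 1 79 0 255; 3 1 79 0 255; 3 1 79 0 255; 3 1 79 0 255; 3 1 79 0 255; 3 1 79 0 255; 3 1 79 0 255")

```text
time: 24.72
ee_pos: [0.5108, 0.2612, 0.2902]
tcp_rot: [-145.6, -0.0, -43.8]
wrist_force: [-0.7, 0.2, -2.6]
opening: 0.0627
grasp_force: 83.6
```

```bash
python3 tgt.py
python3 - <<'E'
from h import *
o=bot.get_obs(); print(o['qd'],o['wrist_force'],o['grasp_force'])
s=camera("scene");cv2.imwrite("pics/s7.png",s)
a=cv2.imread("pics/scene0.png")
h=cv2.cvtColor(s,cv2.COLOR_BGR2HSV)
m=np.zeros(h.shape[:2],bool);m[190:300,200:270]=1
r=m&((h[...,0]<6)|(h[...,0]>175))&(h[...,1]>150)&(h[...,2]>60);print("red handle px",r.sum(),np.argwhere(r).mean(0)[::-1])
d=cv2.absdiff(a,s).max(2)>60
n,l,st,ce=cv2.connectedComponentsWithStats(d.astype(np.uint8))
for k in range(1,n):
    if st[k,4]>25:print(st[k])
E
```

```text
[  19.95705193  -22.51899385  -15.38436333   65.58195293   14.46128384
 -112.16498264] [0.51084451 0.26121752 0.29018732] [-1.45604733e+02 -1.95482158e-02 -4.37782635e+01] 24.725 0.06271686055511189
tilt err deg 0.11054663373620244 x level [ 7.22022715e-01 -6.91869267e-01  3.41180722e-04]
to go tool mm [-2.83532935 -0.52814045  0.38804267] world [-1.59398874e-03  2.43460083e-03 -2.28187889e-05]
[ 0.07321854  0.0976109   0.00402978 -0.0898481  -0.08947308  0.01085775] [-0.68385589  0.20699356 -2.59098191] 83.61587405204773
red handle px 71 [249.87323944 249.64788732]
[285   0  33  17 215]
[319   0  59  31 697]
[381   0  21  57 570]
[403   0  35  14 416]
[219  14   8  25 146]
[354  28  38  38 910]
[199  48  27  39 557]
[363  70  19   9 120]
[ 348   81   63   64 1187]
[197 118  42  19 520]
[319 120  18  25 301]
[230 127  11  14  37]
[ 233  136   90   54 1784]
[ 346  146   64  102 3784]
[347 171  12  13 117]
[184 182  35  33 271]
[344 186  15  14 164]
[ 308  192   68  103 2993]
[245 244  10  41 251]
```

send_rows(targets="-1 0 0 0 255; -1 0 0 0 255; -1 0 0 0 255; -1 0 0 0 255; -1 0 0 0 255; -1 0 0 0 255; -1 0 0 0 255; -1 0 0 0 255")

```text
time: 25.78
ee_pos: [0.5101, 0.2619, 0.2901]
tcp_rot: [-145.6, -0.0, -43.8]
wrist_force: [0.4, -0.6, -2.6]
opening: 0.0631
grasp_force: 83.6
```

```bash
python3 tgt.py; python3 -c "
from workcell import ticket
print(ticket.job_done())"
```

```text
[  20.0810989   -22.58296018  -15.43503834   65.57407164   14.39610787
 -112.05802433] [0.51012091 0.26193126 0.29013829] [-1.45610229e+02 -1.83076800e-02 -4.37765910e+01] 25.775 0.06313266915161334
tilt err deg 0.11174045421627006 x level [ 7.22042916e-01 -6.91848196e-01  3.19529289e-04]
to go tool mm [-1.81929769 -0.54279512  0.33958258] world [-8.71024308e-04  1.72059276e-03  2.57716344e-05]
the job is handed in; nothing more can be done
None
```

I handed the job in at 25.8 s (no verdict came back): the spatula hangs on the middle hook, and the dark loaf is held still at the inspection camera, within about 2 mm and 0.2° of the pose by my own measurements; the good loaves show no change in the scene image.

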